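Nest the tapered cup in its bench holder without jamming it

TASK

Put the white cup with the narrow, tapered lower half into the tapered metal holder and push it down lightly until only about a finger's breadth (10 mm) is left between the underside of its wide collar and the holder's rim, then let go of it. Do not push the collar right down onto the rim, or the two jam. Leave the straight-walled white cup where it is.

Things in the scene. Friction and masses are not known exactly. Their poses are not given: they have to be found in the camera images.
- cup_collar (a point): The cup to nest: white plastic, open at the top, loose, upright, 80 mm high, about 40 g. Its lower 40 mm taper from 42 mm diameter down to 34 mm at the foot; its upper 40 mm are a straight collar of 50 mm outside diameter (wall 4 mm), the place to grasp it. The collar's underside is a flat step 40 mm above the foot. This point is on the axis at mid-height of the collar, 60 mm above the foot and 20 mm above the collar's underside; z is the cup's axis.
- holder_rim (a point): The holder: a tapered steel sleeve, open at the top, on a round dark foot of 90 mm diameter that is fixed to the worktop. It is 70 mm high; the rim is 58 mm in outside diameter; the bore is 50 mm wide at the rim and narrows evenly, to 38 mm at 40 mm depth. This point is the centre of the mouth, level with the rim; z is up. When this is 10 mm below the collar's underside (30 mm below cup_collar) the cup is where it is wanted.
- follower (a joint): A flat dark disc of 36 mm diameter inside the holder, on which the cup's foot lands; how far it has been pushed down, in m. At 0 its top is 16 mm below the rim, so a cup set on it has 24 mm left under its collar. It slides down stiffly, at about 6 N (a little more when moved fast: 40 N per m/s), and stays where it is left; the cup's weight alone does not move it. It starts at 0 to 3 mm. At 24 mm the collar meets the rim; beyond 21.5 mm the cup counts as jammed.
- straight_cup_middle (a point): A bystander of the same white plastic and the same 80 mm height, loose, but straight-walled, 54 mm in diameter from top to bottom; it does not fit the holder. This point is on its axis, half-way up. It may stand on either side of the cup to nest.
Mind the look-alikes: they are no part of the job. What is shaped like the part that bears cup_collar but orange or pink is not meant.

How it is judged:
At the end, for the whole second after the job is handed in: The tapered cup stands in the holder, released, upright within 10 degrees, its collar within 10 mm of the holder's axis sideways, with 4 to 17 mm left between the collar's underside and the holder's rim (z of cup_collar in the frame of holder_rim between 0.024 and 0.037 m and horizontal distance between cup_collar and holder_rim below 0.01 m and angle between cup_collar's own z axis and vertical below 0.175 rad); the robot touches nothing.
It fails at once if the cup is jammed: the follower is driven down more than 21.5 mm (value of joint follower above 0.0215 m).
It fails at once if the straight-walled cup is moved more than 30 mm (distance of straight_cup_middle from where it was at the start of the episode above 0.03 m).
It also fails if it takes over 35 s, if anything falls off the work surface, if the arm or the gripper's body presses on something with over 40 N, if the wrist force passes 120 N, or if a joint passes its speed limit or range.

ROBOT

A 6-joint arm with a two-finger parallel gripper is mounted at the origin on a cart in front of the work surface, level with it; the furniture and walls round the work are solid. World frame = base frame: x ahead of the robot, y to its left, z up, the work surface at z = 0. Lengths are in m, angles in rad, forces in N, time in s.
With the tool pointing down it reaches from about 0.225 to 0.875 m from the base axis. Payload 3.4 kg.
Tool frame: the origin (TCP) lies on the centre line of the jaws, within the pads' length; the fingertips stand 17 mm ahead of it and the grasp point (between the pads) lies 2 mm behind it (nose_length is the distance from the TCP to the fingertips, in m); z points along the fingers, y is the line along which they close (so a half turn about z gives the same grasp; the last joint's range is limited). The gripper opens to 85 mm and grips with 20 to 120 N. Pads are 22 mm wide; open, the fingers measure 114 mm over their backs; the gripper's body (76 mm by 85 mm) begins 54 mm behind the grasp point. The pads swing forward as they close: fully open they stand 13 mm farther back than shut.
Start: joints at [1.111, 0.276, 1.505, -0, 1.361, -0.121], TCP at [0.191, 0.542, 0.248] pointing down, gripper open.
Joint ranges: [-2.89, 2.89], [-0.75, 2.08], [0.22, 2.7], [-1.18, 4.32], [0.11, 2.71], [-2.7, 2.7]. Speed limits (rad/s): [2.57, 2.57, 3.14, 3.14, 3.14, 3.14].

INTERFACE

Orientations are given as a unit quaternion [w, x, y, z].
In Python, from rig import get_state, get_image, sign_off, find_in, place_of, nose_length gives the robot as it stands.
- The arm moves only by the tool apply_moves, never from a script. Its argument "deltas" is one flat list of numbers, 5 for each row, row after row: the finger opening in mm, from 0 to 85.4, then the shift along the tool's x, y, z in mm, then the turn about the tool's z in degrees. A call has 1 to 12 rows; each row is the pose to reach, as a shift and turn from the pose commanded when the call began, along the tool's axes at that moment; what a row does not reach only later rows make up. A row lasts 1/12 s, in which the tool goes at most 41.7 mm and 7.16 degrees, less where a joint would pass 70% of its speed; a pose out of reach is approached as far as the arm can. A call with a gripper value outside its range is refused whole. The fingers move at their own pace and stop on an object; "squeeze" is the grip in N (left out, the last holds). Time passes only in rows, so rows that repeat a pose let the fingers close. It gives the time, the measured TCP pose, the force, the opening and the grip force at its end, in the units of the state.
- get_state(): the state, without advancing time (a new reading comes with each control period).
- get_image(name): name is "scene" or "side" or "wrist"; returns a dict with "frame" (420x560x3 uint8, red, green, blue), "K" (3x3 intrinsics, pixels), "k1" (the pictures are not rectified: a ray, as slopes to the right and down, at radius r is drawn at 1 + k1 r^2 times it, then the intrinsics apply), "position" and "orientation" of the camera in the world. Camera axes: x right, y down, z forward; pixel columns grow to the right and rows downward; lengths in m; the calibration is good to about 2 mm. A picture is of the moment at which its call begins. There is no depth.
- sign_off(): hands the job in; it is judged then, once.
Trained networks look in a picture, given as the dict that the camera call returned (one of the last four; its "shot" number tells which), for a name from the list of things; names that differ only in an ending like _2 or _b are one class to them, and where a whole thing is asked for, a point or a joint stands for the part that bears it (a point fixed in the world has none). Each returns a list of dicts, best first, with "score" (0 to 1); they miss things now and then, are a little off and sometimes report something else, mostly with a low value. They report only what shows in the picture. A call takes as long as a camera call. They do not tell look-alikes from the thing itself.
- find_in(query, picture): "point" ([column, row] in pixels, amid what is visible of it).
- place_of(query, picture): "point" ([column, row] in pixels: a listed point, or the origin of a listed thing).
The state is a dict: "clock": time; "qpos": joint angles; "qd": joint speeds; "effort": joint torques, N m; "position": TCP position; "ee_rot": TCP orientation; "contact_force": force on the tool from outside, world axes, zero at the start; "moment": the same for the moment, N m; "width": finger opening in m; "gripper_force": force on a finger pad.
Only numpy, scipy, OpenCV 4.12 (cv2) and the standard library are available. Lean on these libraries where they do the work, as an engineer would, in place of code of your own. Each camera call takes 0.05 s, during which the arm holds its last target. There are 200 camera calls.

## Working session

There is one attempt and no reset: what is moved stays moved. The work goes in short steps, Python scripts to look and compute and a tool call to move; the robot and the scene stay as the last step left them, time stands still between calls to the robot, and variables do not carry over. Pictures are saved under pics/ and viewed, at most 10 in all, crops included, and the job is handed in when it is done.

Besides the shell and the picture viewer there is one more tool, called as name(argument=value, ...) on one line, values as JSON. apply_moves: Moves the arm, as the interface text tells. Its arguments: {"type":"object","properties":{"deltas":{"type":"array"},"squeeze":{"type":"number"}},"required":["deltas"]}

```bash
mkdir -p pics; cat > h.py <<'E'
import numpy as np, cv2
from scipy.spatial.transform import Rotation as R
from rig import *
def rot(q): return R.from_quat([q[1],q[2],q[3],q[0]]).as_matrix()
def ray(im,p):
    K=np.array(im["K"]); s=np.array([(p[0]-K[0,2])/K[0,0],(p[1]-K[1,2])/K[1,1]])
    u=s.copy()
    for _ in range(20): u=s/(1+im["k1"]*(u@u))
    d=rot(im["orientation"])@np.array([u[0],u[1],1]); return np.array(im["position"]),d/np.linalg.norm(d)
def at_z(im,p,z):
    o,d=ray(im,p); return o+d*(z-o[2])/d[2]
def tri(rs):
    A=sum(np.eye(3)-np.outer(d,d) for o,d in rs); b=sum((np.eye(3)-np.outer(d,d))@o for o,d in rs); return np.linalg.solve(A,b)
E
cat > a.py <<'E'
from h import *
ims=[]
for n in ["scene","side","wrist"]:
    im=get_image(n); ims.append(im["frame"][:,:,::-1])
    print(n,np.round(im["position"],3))
    for q,z in [("cup_collar",.06),("holder_rim",.07),("straight_cup_middle",.04)]:
        for r in place_of(q,im)[:4]:
            print(q,np.round(r["point"]),round(r["score"],2),np.round(at_z(im,r["point"],z),3))
cv2.imwrite("pics/1.png",cv2.resize(np.hstack(ims[:2]),(800,300)))
cv2.imwrite("pics/2.png",ims[2]);cv2.imwrite("pics/0.png",ims[0])
s=get_state();print(s["position"],s["ee_rot"],s["clock"],rot(s["ee_rot"]).round(3),nose_length)
E
python3 a.py
```

```text
scene [ 0.013 -0.273  0.696]
cup_collar [232. 198.] 0.82 [0.47  0.254 0.06 ]
cup_collar [282. 203.] 0.66 [0.526 0.163 0.06 ]
holder_rim [364. 259.] 0.87 [ 0.505 -0.055  0.07 ]
straight_cup_middle [192. 172.] 0.82 [0.485 0.402 0.04 ]
side [ 0.553 -0.666  0.451]
cup_collar [286. 211.] 0.93 [0.534 0.166 0.06 ]
cup_collar [264. 196.] 0.83 [0.476 0.255 0.06 ]
cup_collar [245. 213.] 0.72 [0.439 0.154 0.06 ]
holder_rim [266. 259.] 0.69 [ 0.503 -0.057  0.07 ]
straight_cup_middle [270. 177.] 0.63 [0.48  0.447 0.04 ]
wrist [0.115 0.569 0.373]
[0.19111317 0.54233849 0.24836696] [2.19096005e-05 1.68596393e-01 9.85685168e-01 7.62231297e-05] 0.6 [[-0.943  0.332  0.   ]
 [ 0.332  0.943  0.   ]
 [-0.     0.    -1.   ]] 0.017
```

View pics/0.png

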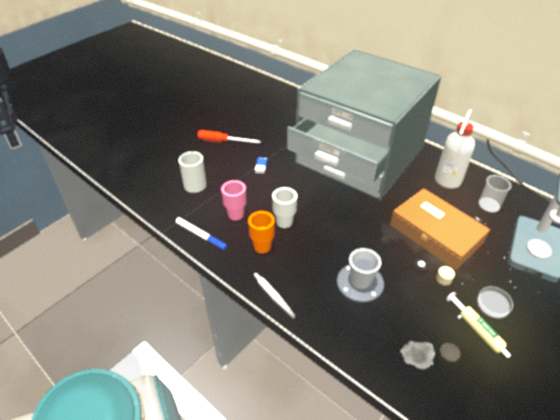

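View pics/1.png

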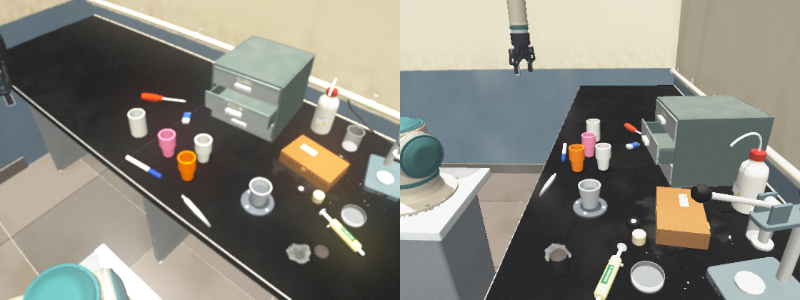

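The straight cup is at scene (192,172). Next to it stand the pink look-alike at (233,200), the orange one at (262,232), and the tapered white cup at (285,205), which I place at about (0.53, 0.165). The holder is at (364,262), about (0.504, -0.056). I'll move close to the cup and check again with the wrist camera.

apply_moves(deltas=[85, -40, -22, 0, 0, 85, -80, -44, 0, 0, 85, -115, -65, 0, 0, 85, -150, -84, 0, 0, 85, -185, -104, 0, 0, 85, -220, -123, 0, 0, 85, -255, -143, 0, 0, 85, -290, -163, 0, 0, 85, -325, -182, 0, 0, 85, -360, -202, 0, 0, 85, -385, -216, 0, 0, 85, -400, -225, 0, 0])

```text
clock: 1.6
position: [0.496, 0.1944, 0.2484]
ee_rot: [0.001, 0.17, 0.985, -0.0]
contact_force: [-1.3, 0.3, -0.0]
width: 0.0852
gripper_force: 0.0
```

```bash
cat > b.py <<'E'
from h import *
im=get_image("wrist"); cv2.imwrite("pics/3.png",im["frame"][:,:,::-1]); print(np.round(im["position"],3))
s=get_state();M=rot(s["ee_rot"]);print(s["position"],s["clock"])
for q,z in [("cup_collar",.06),("holder_rim",.07)]:
    for r in place_of(q,im)[:4]:
        P=at_z(im,r["point"],z);print(q,np.round(r["point"]),round(r["score"],2),P.round(3),"tool mm",(1000*M.T@(P-s["position"])).round(1))
a=get_image("scene");b=get_image("side")
print("drawer handle",tri([ray(a,(327,157)),ray(b,(343,210))]).round(3), at_z(a,(380,187),0).round(3))
E
python3 b.py
```

```text
[0.42  0.221 0.373]
[0.49754285 0.19285319 0.24823861] 1.65
cup_collar [260. 231.] 0.95 [0.531 0.158 0.06 ] tool mm [-42.2 -21.5 188.4]
cup_collar [226. 163.] 0.88 [0.446 0.151 0.06 ] tool mm [ 35.5 -56.6 188.2]
cup_collar [328. 158.] 0.69 [0.477 0.255 0.06 ] tool mm [ 40.6  51.9 188. ]
holder_rim [ 82. 267.] 0.74 [ 0.5   -0.055  0.07 ] tool mm [ -84.5 -232.3  179. ]
drawer handle [0.671 0.156 0.083] [0.773 0.063 0.   ]
```

View pics/3.png

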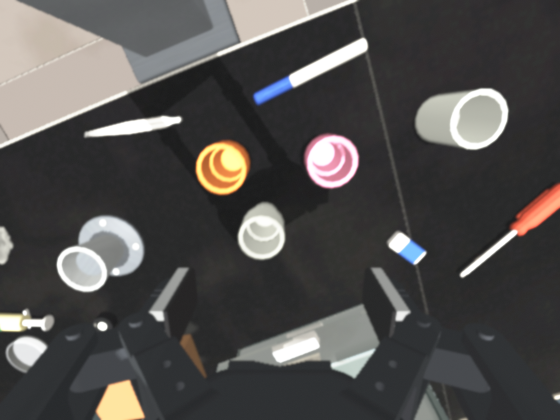

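The wrist view shows the white tapered cup's rim at (262,236), the orange cup at (222,167), the pink one at (331,160) and the holder mouth at (82,267). The drawer at x=0.67 is clear of the gripper. I'll centre over the cup and descend partway.

apply_moves(deltas=[85, -20, -10, 0, 0, 85, -40, -18, 20, 0, 85, -46, -22, 50, 0, 85, -46, -22, 80, 0, 85, -46, -22, 105, 0, 85, -46, -22, 120, 0, 85, -46, -22, 125, 0, 85, -46, -22, 125, 0])

```text
clock: 2.52
position: [0.5281, 0.1622, 0.1222]
ee_rot: [-0.002, 0.168, 0.986, -0.0]
contact_force: [-0.1, -0.6, 0.4]
width: 0.0852
gripper_force: 0.0
```

```bash
sed -i 's/3.png/4.png/; /^a=\|drawer/d' b.py; python3 b.py
```

```text
[0.453 0.188 0.247]
[0.52924787 0.16220601 0.1235006 ] 2.5667
cup_collar [218. 129.] 0.89 [0.446 0.15  0.06 ] tool mm [ 74.3 -39.   63.5]
cup_collar [280. 244.] 0.78 [0.532 0.16  0.06 ] tool mm [-3.1 -0.8 63.5]
cup_collar [401. 118.] 0.64 [0.477 0.259 0.06 ] tool mm [81.1 73.7 63.5]
```

View pics/4.png

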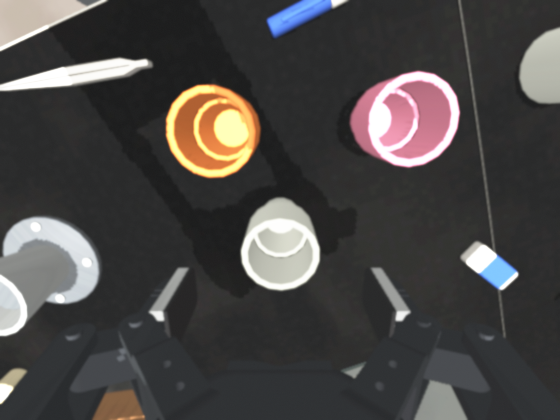

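The cup's rim is centred at (280,252) between the fingers and clear of the orange and pink cups. I'll go down and grip.

apply_moves(deltas=[85, -2, -1, 15, 0, 85, -2, -1, 35, 0, 85, -2, -1, 52, 0, 85, -2, -1, 59, 0, 85, -2, -1, 59, 0, 40, -2, -1, 59, 0, 40, -2, -1, 59, 0, 40, -2, -1, 59, 0, 40, -2, -1, 59, 0, 40, -2, -1, 59, 0, 40, -2, -1, 59, 0, 40, -2, -1, 59, 0], squeeze=30)

```text
clock: 3.67
position: [0.5324, 0.1598, 0.0659]
ee_rot: [0.001, 0.169, 0.986, 0.001]
contact_force: [-0.1, -0.3, 6.1]
width: 0.0499
gripper_force: 30.7
```

apply_moves(deltas=[40, 0, 0, -15, 0, 40, 0, 0, -40, 0, 40, 0, 0, -75, 0, 40, -4, -20, -100, 0, 40, -10, -50, -100, 0, 40, -18, -85, -100, 0, 40, -26, -125, -100, 0, 40, -34, -160, -100, 0, 40, -40, -190, -100, 0, 40, -44, -208, -100, 0, 40, -44, -213, -100, 0, 40, -44, -213, -100, 0])

```text
clock: 4.67
position: [0.5016, -0.0571, 0.1645]
ee_rot: [0.0, 0.17, 0.985, 0.0]
contact_force: [-0.6, 0.8, -1.1]
width: 0.0497
gripper_force: 31.4
```

```bash
cat > c.py <<'E'
from h import *
import sys
s=get_state();M=rot(s["ee_rot"]);print(s["position"],s["clock"],s["width"],s["contact_force"])
c={"cup_collar":[],"holder_rim":[]};ims=[]
for n in ["scene","side","wrist"]:
    im=get_image(n);ims.append(im["frame"][:,:,::-1])
    for q in c:
        for r in place_of(q,im)[:4]:
            P=at_z(im,r["point"],.07 if q[0]=="h" else s["position"][2]-.004)
            print(n,q,np.round(r["point"]),round(r["score"],2),P.round(4),"tool mm",(1000*M.T@(P-s["position"])).round(1))
            if n!="wrist" and np.linalg.norm((P-s["position"])[:2])<.05: c[q].append(ray(im,r["point"]))
for q in c:
    if len(c[q])==2: print(q,tri(c[q]).round(4))
a=[cv2.resize(i[120:330,150:430],(400,300)) for i in ims[:2]]
cv2.imwrite(sys.argv[1],np.vstack([np.hstack(a),np.hstack([cv2.resize(ims[2],(400,300)),np.zeros((300,400,3),np.uint8)])]))
E
python3 c.py pics/5.png
```

```text
[ 0.50160487 -0.05708502  0.16447443] 4.6667 0.049736279165751955 [-0.59241456  0.79562629 -1.14916429]
scene cup_collar [371. 229.] 0.67 [ 0.4956 -0.0599  0.1605] tool mm [ 4.7 -4.7  4. ]
scene cup_collar [229. 196.] 0.66 [0.3978 0.1768 0.1605] tool mm [176.1 185.6   4. ]
scene cup_collar [261. 225.] 0.61 [0.3818 0.0853 0.1605] tool mm [160.5  94.    4. ]
scene holder_rim [370. 228.] 0.64 [ 0.5798 -0.0204  0.07  ] tool mm [-61.4  60.7  94.5]
scene holder_rim [365. 261.] 0.62 [ 0.5028 -0.0586  0.07  ] tool mm [-1.6 -1.  94.5]
side cup_collar [262. 214.] 0.72 [ 0.4987 -0.057   0.1605] tool mm [ 2.8 -0.9  4. ]
side cup_collar [246. 210.] 0.68 [ 0.4684 -0.0436  0.1605] tool mm [35.8  1.6  4. ]
side holder_rim [264. 258.] 0.81 [ 0.4987 -0.0544  0.07  ] tool mm [ 3.7  1.5 94.5]
wrist cup_collar [277. 279.] 0.91 [ 0.4989 -0.0555  0.1605] tool mm [3.1 0.6 4. ]
wrist cup_collar [522.  62.] 0.79 [0.4382 0.0711 0.1605] tool mm [102.7  99.5   4. ]
wrist holder_rim [280. 221.] 0.79 [ 0.501  -0.0541  0.07  ] tool mm [ 1.6  2.6 94.5]
holder_rim [ 0.4994 -0.0601  0.0738]
```

View pics/5.png

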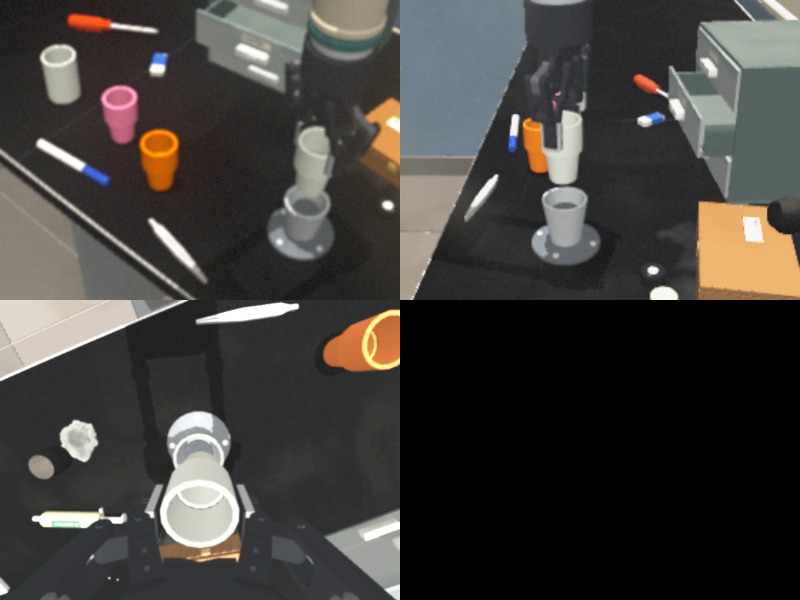

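The scene, side and wrist views agree: the cup hangs upright over the mouth, and the holder is at about (0.502, -0.056). A 2 mm correction is due along tool x. I'll lower to just above the follower.

apply_moves(deltas=[40, -2, 1, 5, 0, 40, -2, 1, 12, 0, 40, -2, 1, 20, 0, 40, -2, 1, 28, 0, 40, -2, 1, 34, 0, 40, -2, 1, 37, 0, 40, -2, 1, 39, 0, 40, -2, 1, 39, 0])

```text
clock: 5.78
position: [0.5039, -0.0557, 0.1247]
ee_rot: [-0.0, 0.169, 0.986, 0.0]
contact_force: [-0.5, -0.1, -0.6]
width: 0.0498
gripper_force: 31.3
```

apply_moves(deltas=[40, 0, 0, 2, 0, 40, 0, 0, 4, 0, 40, 0, 0, 6, 0, 40, 0, 0, 8, 0, 40, 0, 0, 10, 0, 40, 0, 0, 10, 0])

```text
clock: 6.28
position: [0.5045, -0.0558, 0.1157]
ee_rot: [0.0, 0.169, 0.986, 0.0]
contact_force: [-0.6, -0.2, 2.7]
width: 0.0499
gripper_force: 31.5
```

apply_moves(deltas=[40, 0, 0, 2, 0, 40, 0, 0, 4, 0, 40, 0, 0, 6, 0, 40, 0, 0, 8, 0, 40, 0, 0, 9, 0, 40, 0, 0, 9, 0])

```text
clock: 6.78
position: [0.5045, -0.0558, 0.1067]
ee_rot: [0.001, 0.169, 0.986, -0.0]
contact_force: [-1.1, -0.2, 3.9]
width: 0.0498
gripper_force: 31.6
```

```bash
sed -i 's/i\[120:330,150:430\],(400,300)/i[200:305,n:n+140],(400,300)/; s/for i in ims\[:2\]\]/for i,n in zip(ims[:2],(300,200))]/' c.py; python3 c.py pics/6.png
```

```text
[ 0.50450326 -0.05576331  0.10670374] 6.7833 0.04976119316630205 [-1.11406387 -0.18552002  3.92711929]
scene cup_collar [260. 226.] 0.9 [0.4191 0.1246 0.1027] tool mm [140.5 141.7   3.9]
scene cup_collar [366. 249.] 0.76 [ 0.5007 -0.057   0.1027] tool mm [ 3.2 -2.4  4. ]
scene cup_collar [232. 194.] 0.58 [0.4467 0.2245 0.1027] tool mm [147.7 245.1   3.9]
scene holder_rim [366. 257.] 0.68 [ 0.5111 -0.0549  0.07  ] tool mm [-5.9  3.  36.7]
scene holder_rim [187. 168.] 0.58 [0.4654 0.391  0.07  ] tool mm [185.3 408.4  36.6]
side cup_collar [266. 243.] 0.62 [ 0.5025 -0.0579  0.1027] tool mm [ 1.2 -2.7  4. ]
side cup_collar [247. 212.] 0.56 [0.4549 0.072  0.1027] tool mm [ 89.2 104.    3.9]
side holder_rim [264. 259.] 0.97 [ 0.4993 -0.0582  0.07  ] tool mm [ 4.2 -4.  36.7]
wrist cup_collar [277. 282.] 0.67 [ 0.5026 -0.0567  0.1027] tool mm [ 1.5 -1.6  4. ]
wrist holder_rim [278. 280.] 0.17 [ 0.5202 -0.0628  0.07  ] tool mm [-17.1  -1.5  36.7]
cup_collar [ 0.5021 -0.0563  0.1015]
holder_rim [ 0.5023 -0.0596  0.075 ]
```

View pics/6.png

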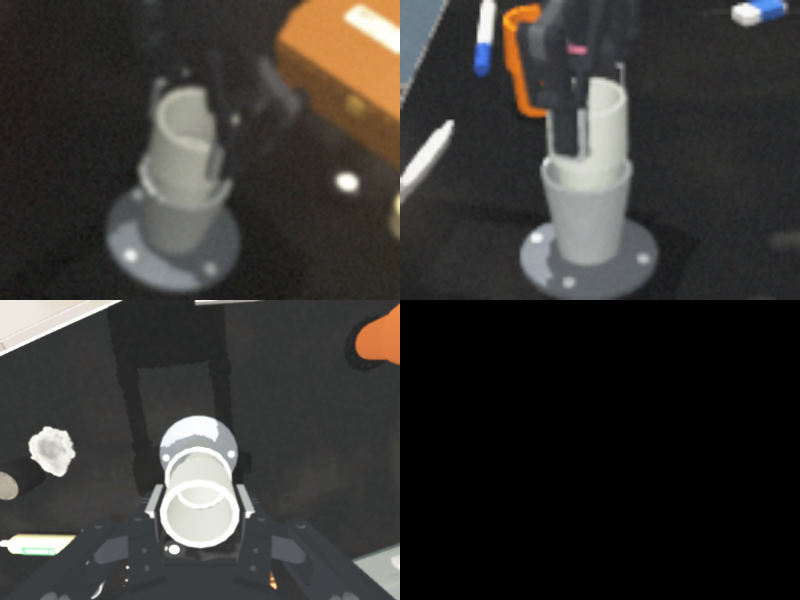

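The cup sits nested and upright. In the side crop its top rim is at about row 98 and the holder rim at about row 165, which is some 50 mm, leaving a gap of about 10 mm. Triangulation gives the collar at z=0.1015 against a target of 0.100. I'll release and lift away.

apply_moves(deltas=[60, 0, 0, 0, 0, 70, 0, 0, 0, 0, 85, 0, 0, 0, 0, 85, 0, 0, 0, 0, 85, 0, 0, 0, 0, 85, 0, 0, -10, 0, 85, 0, 0, -30, 0, 85, 0, 0, -60, 0, 85, 0, 0, -90, 0, 85, 0, 0, -115, 0, 85, 0, 0, -120, 0, 85, 0, 0, -120, 0])

```text
clock: 8.23
position: [0.5054, -0.056, 0.229]
ee_rot: [0.003, 0.169, 0.986, -0.0]
contact_force: [0.4, 0.4, -0.6]
width: 0.0849
gripper_force: 0.0
```

```bash
python3 c.py pics/7.png
```

```text
[ 0.5054296  -0.05599476  0.22898086] 8.2333 0.08494998901935967 [ 0.40131173  0.42585589 -0.63033183]
scene cup_collar [260. 225.] 0.87 [0.3361 0.0438 0.225 ] tool mm [192.9  37.9   3. ]
scene cup_collar [364. 248.] 0.55 [ 0.3991 -0.0975  0.225 ] tool mm [ 86.5 -74.5   3.5]
scene holder_rim [364. 263.] 0.74 [ 0.4961 -0.0597  0.07  ] tool mm [  8.5  -6.7 158.9]
side cup_collar [245. 214.] 0.85 [ 0.4879 -0.1922  0.225 ] tool mm [ -28.7 -134.3    4.1]
side cup_collar [266. 242.] 0.75 [ 0.5204 -0.2694  0.225 ] tool mm [ -85.  -196.3    4.4]
side cup_collar [268. 194.] 0.63 [ 0.5141 -0.124   0.225 ] tool mm [-30.7 -61.3   4.1]
side holder_rim [267. 257.] 0.9 [ 0.5037 -0.051   0.07  ] tool mm [  4.2   4.1 159. ]
wrist cup_collar [278. 210.] 0.97 [ 0.4647 -0.0429  0.225 ] tool mm [42.8 -1.2  3.8]
wrist cup_collar [472.  73.] 0.94 [0.4367 0.048  0.225 ] tool mm [99.4 75.3  3.5]
holder_rim [ 0.5013 -0.0567  0.0696]
```

View pics/7.png

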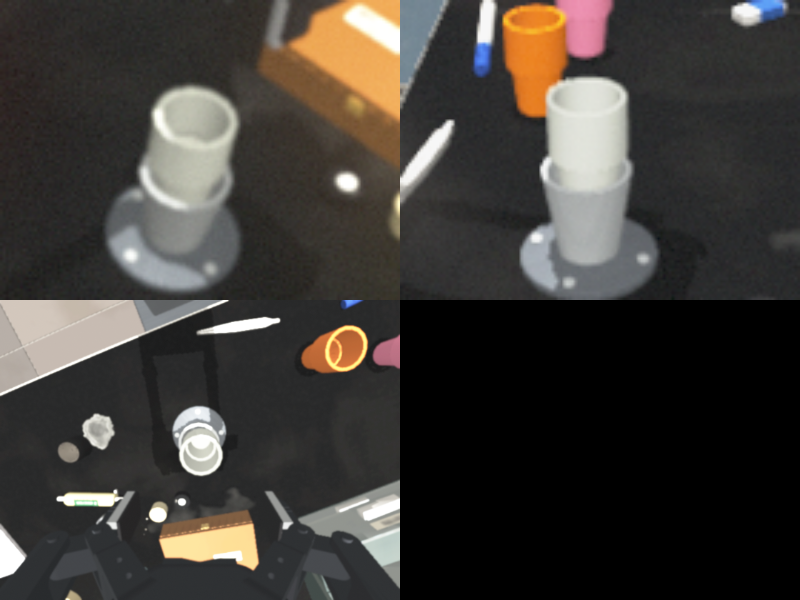

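The cup stands upright and free in the holder. Its top rim is at side crop (587,99) and scene crop (195,115). I'll check the rim's height once, then hand in.

```bash
python3 - <<'E'
from h import *
a=get_image("scene");b=get_image("side")
print(tri([ray(a,(300+195/2.857,200+115/2.857)),ray(b,(200+187/2.857,200+99/2.857))]).round(4))
print(tri([ray(a,(364,248)),ray(b,(266,242))]).round(4))
E
```

```text
[ 0.5037 -0.0556  0.1204]
[ 0.5024 -0.051   0.1009]
```

The top measures 0.1204 (wanted about 0.120) and the collar 0.101 (wanted 0.100).

```bash
python3 -c "from rig import *; print(sign_off())"
```

```text
the job is handed in; nothing more can be done
None
```

The tapered white cup is in the holder, upright and released, with about 10 mm measured between its collar and the rim; the straight-walled cup was not touched, and the job is handed in, though no verdict came back.

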